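# Start the coolant filter in order

### The arm

A 7-joint arm with a two-finger parallel gripper is mounted at the origin on the work surface. World frame = base frame: x ahead of the robot, y to its left, z up, the work surface at z = 0. Lengths are in m, angles in rad, forces in N, time in s.
With the tool pointing down it reaches from about 0.4 to 0.9 m from the base axis. Payload 5.5 kg.
Tool frame: the origin (TCP) lies midway between the tips of the shut fingers; the grasp point (between the pads) lies 19 mm behind it (manip.grip_depth is the distance from the TCP to the grasp point, in m); z points along the fingers, x is the direction in which the jaws open and shut, and the axes are right-handed (so a half turn about z gives the same grasp; the last joint's range is limited). The gripper opens to 92 mm and grips with 3 to 60 N. Pads are 19 mm wide; open, the fingers measure 130 mm over their backs; the gripper's body (75 mm by 190 mm) begins 47 mm behind the grasp point.
Start: joints at [-1.006, 0.501, -0.427, 1.55, 0.221, 1.138, -0.21], TCP at [0.193, 0.621, 0.227] pointing down, gripper open.
Joint ranges: [-2.88, 2.88], [-0.31, 2.03], [-1.54, 1.56], [0.2, 2.42], [-1.41, 4.55], [0.19, 2.02], [-2.57, 2.57]. Speed limits (rad/s): [2.57, 2.57, 3.14, 3.14, 3.14, 3.14, 3.14].

### API

Orientations are given as a unit quaternion [x, y, z, w].
In Python, from bench import manip, effector, viewer gives the robot as it stands. Calls block until the motion is done:
- manip.move_pose(position, orientation): joint-space move of the TCP to a pose.
- manip.servo_line(position, ori=None, vel=0.15): straight line of the TCP; ori=None keeps the orientation; vel is the mean speed in m/s.
- manip.movej(angles): joint-space move.
- effector.open_jaws() and effector.close(f_grip=None): open the fingers fully, or close them until they stop; f_grip is the grip in N (None keeps the last).
- manip.sleep(seconds).
- manip.solve_ik(position, orientation): joint angles nearest the present ones, or None.
- viewer.get_image(name): name is "side" or "top" or "wrist"; returns the picture (420x560x3 uint8, red, green, blue); there is no depth.
- viewer.get_calibration(name): a dict with "vfov" (degrees; the focal length in pixels is half the picture's height over the tangent of half this angle, whatever the lens; pixels are square), "cx", "cy" (the principal point, pixels), "eye" and "attitude" of the camera in the world. Camera axes: x right, y down, z forward; pixel columns grow to the right and rows downward; lengths in m; the calibration is good to about 2 mm. A picture is of the moment at which its call begins: read the wrist's pose just before it. get_calibration takes no time and is no camera call; for the wrist camera it gives the pose at the moment of the call.
A pose or a line that the arm cannot do raises manip.PlanningError and nothing moves.
- manip.hand_in(): hands the job in, once; it reports no verdict.
Readings, each from a call of its own:
- manip.current_clock(): time.
- manip.current_q(): joint angles.
- manip.current_joint_velocities(): joint speeds.
- manip.current_tau(): joint torques, N m.
- manip.current_tool_pos(): TCP position.
- manip.current_tcp_rot(): TCP orientation.
- manip.current_force(): force on the tool from outside, world axes, zero at the start.
- manip.current_wrist_torque(): the same for the moment, N m.
- manip.current_finger_gap(): finger opening in m.
Only numpy, scipy, OpenCV 4.12 (cv2) and the standard library are available. Lean on these libraries where they do the work, as an engineer would, in place of code of your own. Each camera call takes 0.05 s, during which the arm holds its last target.

### The job

Start up the coolant filter with light fingertip presses: on the grey starter box press the yellow start plunger (separator drum) in until it stays down, then the white one (coolant pump), and then tap the green button on the orange pendant that lies on the deck. Press nothing else: the blue starter is locked out for repair and must stay out, and the pendant's black and red buttons would stop the filter. Leave the pendant lying where it is, do not pick up or shove anything, and never lean hard on the controls.

Things in the scene. Friction and masses are not known exactly. Their poses are not given: they have to be found in the camera images.
- drum_start_top (a point): Centre of the top face of the YELLOW start plunger (separator drum): a round yellow cap 18 mm across in a yellow ring, on a black-and-grey motor starter. Standing out, its top is 15 mm above the starter's grey face (106 mm above the deck), pressed in 5 mm above it; it is pressed straight down. The point moves with the cap.
- drum_start (a joint): Yellow start plunger: 0 standing out, 0.010 m at the bottom of its travel. No spring: it slides stiffly (about 4 N together with its stop plunger, slightly more when pushed fast) and stays where it is left; it counts as in from 6 mm. At the bottom its soft cap gives another 4 mm (6 N at first, 16 N when flat) and springs back.
- pump_start_top (a point): Centre of the top face of the WHITE start plunger (coolant pump): as the yellow one, but white.
- pump_start (a joint): White start plunger: 0 standing out, 0.010 m at the bottom, in from 6 mm; behaves as the yellow one.
- mist_start (a joint): BLUE start plunger (mist extractor), framed by a flat red lock-out clip: 0 standing out, 0.010 m in. Must stay out.
- mist_starter: The locked-out starter with the blue plunger; origin under its centre, 55 mm above the deck; its grey face is 36 mm above the origin, its blue plunger 25 mm from the centre towards the box's front (-x).
- starter_box: Fixed grey steel box that carries the three starters: 150 mm (its x) by 220 mm (its y) by 55 mm high, origin under its centre on the deck; its -x side faces roughly to the robot, the starters stand side by side at y = -64, 0 and 64 mm, in any order. Starter faces are 91 mm above the deck.
- pendant: Loose orange wireless hand pendant lying face up on the deck: 210 mm (its x) by 64 mm (its y), top 33 mm above the deck, 0.36 to 0.6 kg, origin under its centre. From its -x end: green button (x = -50 mm), black button (x = 10 mm), red mushroom stop (x = 70 mm, top 58 mm above the deck), stub aerial at the +x end.
- green_button_top (a point): Centre of the top face of the GREEN button on the pendant, 24 mm across, 45 mm above the deck; pressed straight down. The point moves with the button.
- green_button (a joint): Green spring button: 0 up, 0.009 m fully down; it starts to move at 2 N, 11 N takes it to the bottom, and it springs back. It makes contact from 2.5 mm (4.5 N); 4 to 6 mm is a good tap.
- black_button (a joint): Black spring button of the pendant, as the green one (top 45 mm above the deck): not to be pressed.
- red_button (a joint): Red mushroom emergency stop of the pendant, 34 mm across, 0 up, 0.005 m down: not to be pressed.
- ground_block: Bystander: ground steel bar 80 x 25 x 25 mm lying on the deck between box and pendant; origin under its centre.
- dye_bottle: Bystander: small blue bottle, 30 mm across, 75 mm tall; origin under its centre.
- wrench: Bystander: steel wrench 190 mm long lying across the back of the deck; origin under it.
- brush: Bystander: brush 190 mm long lying on the deck at the right; origin under it.
- spray_can: Bystander: spray can 58 mm across, 160 mm tall, at the left; origin under its centre.
- sample_jar: Bystander: glass jar of 64 mm, 85 mm tall, at the right; origin under its centre.
- parts_tray: Bystander: open green tray 90 x 130 x 35 mm near the robot on the left; origin under its centre.
- drum_starter: Black-and-grey motor starter with the yellow plunger, 118 mm (x) by 56 mm (y), grey face 36 mm up; origin under its centre, 55 mm above the deck. Start plunger at x = -25 mm (robot side); red stop plunger, 14 mm across, at x = +26 mm: 2 mm proud at first, it rises as the start plunger goes in and would push it out again.
- pump_starter: The starter with the white plunger, built the same way.

How it is judged:
On the way, in this order (a step that is already met when the one before it is completed fails the run):
1. the yellow start plunger is pressed in (value of joint drum_start above 0.006 m), for 0.1 s.
2. the white start plunger is pressed in (value of joint pump_start above 0.006 m), for 0.1 s.
3. the green pendant button is tapped down (value of joint green_button above 0.0025 m), for 0.04 s.
At the end, for the whole second after the job is handed in: Yellow and white start plungers in by at least 6 mm and staying there, blue one still out (under 2 mm), green, black and red buttons up (under 1 mm), pendant flat on the deck and at rest within 20 mm of where it lay, every bystander within 30 mm of where it stood (value of joint each of drum_start, pump_start above 0.006 m and value of joint mist_start below 0.002 m and value of joint each of green_button, black_button, red_button below 0.001 m and height (world z) of pendant below 0.006 m and angle between pendant's own z axis and vertical below 0.05 rad and distance of pendant from where it was at the start of the episode below 0.02 m and linear speed of pendant below 0.01 m/s and distance of each of ground_block, dye_bottle, wrench, brush, spray_can, sample_jar, parts_tray from where it was at the start of the episode below 0.03 m); the robot touches nothing.
It fails at once if pressed out of order: white before yellow is in, or green before both are in ((value of joint pump_start above 0.003 m and value of joint drum_start below 0.006 m) or (value of joint green_button above 0.002 m and value of joint any of drum_start, pump_start below 0.006 m)).
It fails at once if the locked-out blue starter or the pendant's black or red button is pressed (value of joint any of mist_start, black_button, red_button above 0.002 m).
It fails at once if the pendant is lifted, tipped or shoved (height (world z) of pendant above 0.01 m or angle between pendant's own z axis and vertical above 0.15 rad or distance of pendant from where it was at the start of the episode above 0.02 m).
It fails at once if the robot leans on a control with more than 30 N (contact force between any of the fingers, the arm and starter_box above 30 N or contact force between any of the fingers, the arm and pendant above 30 N or contact force between any of the fingers, the arm and mist_starter above 30 N or contact force between any of the fingers, the arm and drum_starter above 30 N or contact force between any of the fingers, the arm and pump_starter above 30 N).
It fails at once if a bystander is knocked, shoved or lifted (distance of any of ground_block, dye_bottle, wrench, brush, spray_can, sample_jar, parts_tray from where it was at the start of the episode above 0.03 m).
It also fails if it takes over 51 s, if anything falls off the work surface, if the arm or the gripper's body presses on something with over 40 N, if the wrist force passes 120 N, or if a joint passes its speed limit or range.

## Working session

There is one attempt and no reset: what is moved stays moved. The work goes in short steps, each a Python script; the robot and the scene stay as the last script left them, time stands still between calls to the robot, and variables do not carry over. Pictures are saved under pics/ and viewed, and the job is handed in when it is done.

```bash
mkdir -p pics; ls
python3 - <<'E'
from bench import manip, effector, viewer
import cv2
print(manip.current_clock(), manip.current_tool_pos(), manip.current_tcp_rot(), manip.current_finger_gap())
for n in ("side","top","wrist"):
    c=viewer.get_calibration(n); print(n,c)
    im=viewer.get_image(n); cv2.imwrite(f"pics/{n}0.png",im[:,:,::-1])
E
```

```text
pics
0.0 [0.1930569  0.61993978 0.22567028] [ 8.05371559e-01  5.92769495e-01 -8.19488855e-04  5.54143985e-04] 0.09194052786181783
side {'vfov': 42.90955150653128, 'cx': 275.05646608624386, 'cy': 208.23836123910888, 'eye': array([ 0.45066929, -1.11737709,  0.89092302]), 'attitude': array([ 0.89051919, -0.03042157,  0.02754135, -0.45309113])}
top {'vfov': 52.354926668141516, 'cx': 280.6021264077433, 'cy': 212.7742920387596, 'eye': array([0.50677766, 0.01002151, 1.11142635]), 'attitude': array([-0.70642267,  0.70764139, -0.01425527,  0.0027323 ])}
wrist {'vfov': 68.89920391490378, 'cx': 276.62939285105534, 'cy': 208.17513909735607, 'eye': array([0.12322958, 0.64173096, 0.38313436]), 'attitude': array([0.79778597, 0.5868145 , 0.08157568, 0.11194509])}
```

View pics/top0.png

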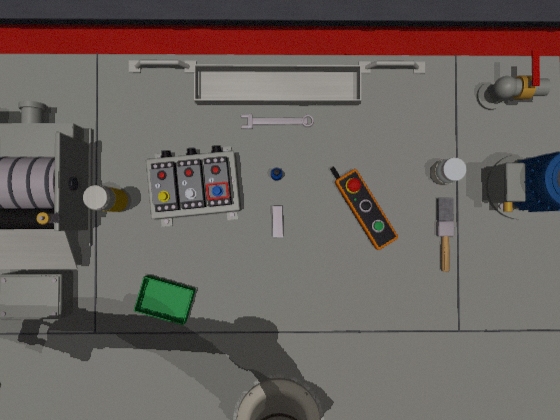

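View pics/side0.png

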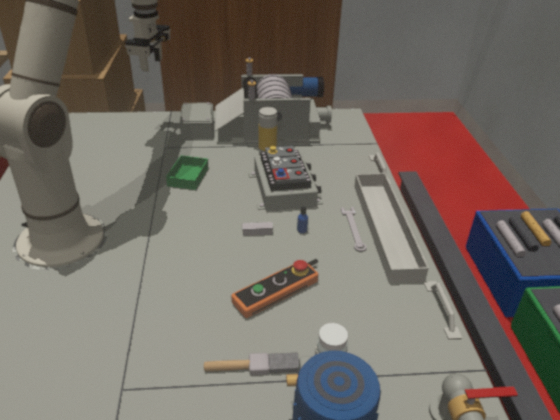

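The top view shows yellow at about (164,197), white (190,194), blue with the red clip (217,191) and green (378,226). The side view confirms this. Next I'll measure them by colour mask.

```bash
cat > h.py <<'E'
import numpy as np, cv2
from scipy.spatial.transform import Rotation as R
def ray(c,uv):
    f=210/np.tan(np.radians(c['vfov'])/2)
    d=R.from_quat(c['attitude']).apply([(uv[0]-c['cx'])/f,(uv[1]-c['cy'])/f,1.])
    return np.array(c['eye']),d
def plane(c,uv,z):
    e,d=ray(c,uv); return e+d*(z-e[2])/d[2]
def proj(c,p):
    f=210/np.tan(np.radians(c['vfov'])/2)
    q=R.from_quat(c['attitude']).inv().apply(np.asarray(p)-c['eye']); return np.array([c['cx']+f*q[0]/q[2],c['cy']+f*q[1]/q[2]])
def tri(rays):
    A=np.zeros((3,3));b=np.zeros(3)
    for e,d in rays:
        d=d/np.linalg.norm(d);P=np.eye(3)-np.outer(d,d);A+=P;b+=P@e
    return np.linalg.solve(A,b)
RNG={'yellow':((22,120,90),(35,255,255)),'green':((50,80,60),(85,255,255)),'blue':((100,100,60),(120,255,255)),
 'white':((0,0,150),(180,60,255))}
def blobs(im,name,roi,amin=8):
    hsv=cv2.cvtColor(im,cv2.COLOR_RGB2HSV)
    m=cv2.inRange(hsv,*map(np.array,RNG[name]))
    x0,y0,x1,y1=roi;k=np.zeros_like(m);k[y0:y1,x0:x1]=m[y0:y1,x0:x1]
    n,l,s,c=cv2.connectedComponentsWithStats(k)
    return sorted([(int(s[i,4]),c[i].round(2).tolist(),s[i,:4].tolist()) for i in range(1,n) if s[i,4]>=amin],reverse=True)
E
python3 - <<'E'
from h import *
from bench import viewer
t=cv2.imread('pics/top0.png')[:,:,::-1].copy(); s=cv2.imread('pics/side0.png')[:,:,::-1].copy()
ct=viewer.get_calibration('top')
for n,z in (('yellow',.106),('white',.106),('blue',.106)):
    for b in blobs(t,n,(145,150,240,220))[:4]: print('top',n,b,plane(ct,b[1],z).round(4))
for b in blobs(t,'green',(330,165,400,250))[:3]: print('green',b,plane(ct,b[1],.045).round(4))
o=cv2.resize(t[145:225,140:245],None,fx=7,fy=7,interpolation=cv2.INTER_NEAREST); cv2.imwrite('pics/box_top.png',o[:,:,::-1])
o=cv2.resize(t[160:255,325:405],None,fx=6,fy=6,interpolation=cv2.INTER_NEAREST); cv2.imwrite('pics/pen_top.png',o[:,:,::-1])
E
```

```text
top yellow (96, [163.25, 195.9], [158, 191, 12, 11]) [0.5709 0.2689 0.106 ]
top white (76, [189.46, 193.28], [185, 188, 11, 11]) [0.5771 0.2076 0.106 ]
top white (33, [231.58, 215.64], [228, 213, 9, 6]) [0.5244 0.1088 0.106 ]
top white (23, [235.61, 204.04], [233, 199, 5, 10]) [0.5516 0.0994 0.106 ]
top white (13, [228.92, 207.46], [226, 206, 6, 4]) [0.5436 0.1151 0.106 ]
top blue (98, [216.95, 190.58], [212, 186, 11, 11]) [0.5834 0.1432 0.106 ]
green (64, [378.19, 225.62], [374, 222, 9, 9]) [ 0.4998 -0.2518  0.045 ]
```

View pics/wrist0.png

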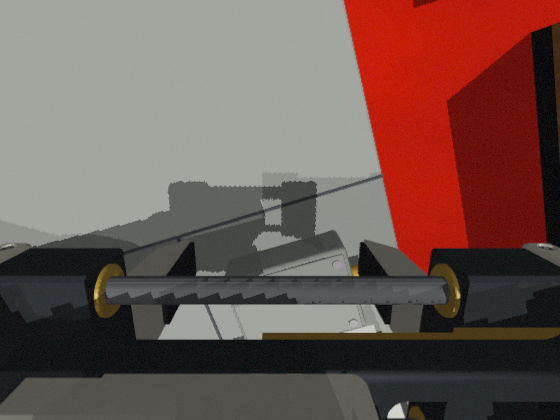

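View zooms.

The wrist view shows the open jaws and a bar across the lower half, with deck and shadow beyond. From this pose it's no use for the targets.

View pics/box_top.png

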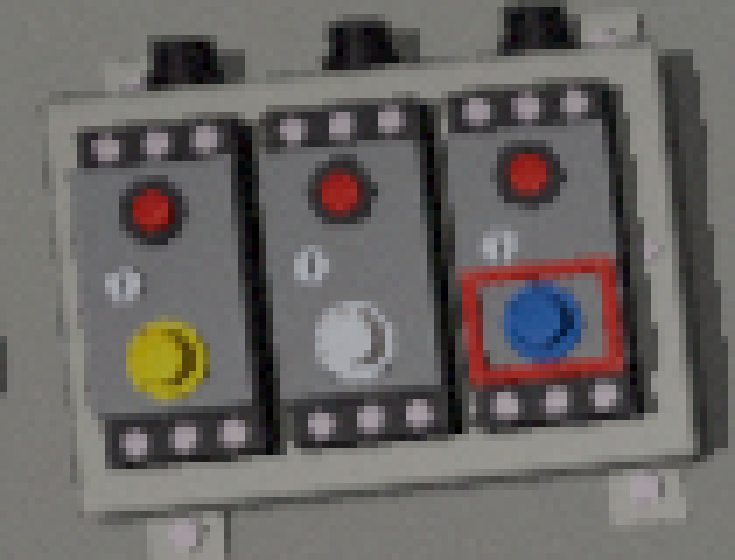

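View pics/pen_top.png

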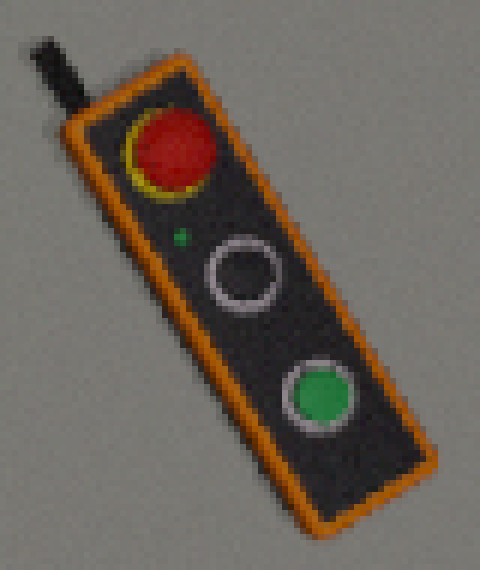

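Run:
```python
from h import *
from bench import viewer, manip
s=cv2.imread('pics/side0.png')[:,:,::-1].copy()
ct=viewer.get_calibration('top');cs=viewer.get_calibration('side')
T={'yellow':[163.25,195.9],'white':[189.46,193.28],'blue':[216.95,190.58]}
P={n:plane(ct,uv,.093) for n,uv in T.items()}
P['green']=plane(ct,[378.19,225.62],.045)
for n in P:
    p=proj(cs,P[n]); r=(int(p[0])-12,int(p[1])-12,int(p[0])+12,int(p[1])+12)
    bl=blobs(s,n,r)[:3]
    print(n,P[n].round(4),'side pred',p.round(1),bl)
    for b in bl[:1]: print('   side plane',plane(cs,b[1],P[n][2]+(.006 if n!='green' else 0)).round(4))
a,b,c=[P[n][:2] for n in('yellow','white','blue')]
print(np.linalg.norm(a-b),np.linalg.norm(b-c),a+c-2*b, np.degrees(np.arctan2(*(a-c)[::-1])))
o=cv2.resize(s[140:215,245:330],None,fx=8,fy=8,interpolation=cv2.INTER_NEAREST); cv2.imwrite('pics/box_side.png',o[:,:,::-1])
for q in ((P['yellow'],),(P['white'],),(P['green'],)):
    p=q[0]
    for Q in ([1,0,0,0],[0,1,0,0]):
        print(manip.solve_ik([p[0],p[1],.16],Q))
```

```text
yellow [0.5718 0.2723 0.093 ] side pred [272.9 149.8] [(61, [271.79, 145.85], [268, 137, 8, 16]), (33, [262.73, 141.42], [260, 137, 8, 10])]
   side plane [0.5693 0.2854 0.099 ]
white [0.578  0.2102 0.093 ] side pred [276.7 160.4] [(16, [276.5, 158.12], [274, 157, 6, 3]), (8, [273.25, 162.5], [272, 161, 4, 4])]
   side plane [0.5776 0.2131 0.099 ]
blue [0.5844 0.1449 0.093 ] side pred [280.8 172.4] [(31, [280.13, 172.23], [277, 169, 8, 7])]
   side plane [0.5814 0.1364 0.099 ]
green [ 0.4998 -0.2518  0.045 ] side pred [258.3 285.9] [(60, [257.7, 287.65], [254, 284, 9, 8])]
   side plane [ 0.4983 -0.2574  0.045 ]
0.06237045044545771 0.06555879148311711 [ 0.00020295 -0.00318381] 95.64163267340366
[-0.41473842  0.50633315 -0.09738518  1.6638367   0.05703275  0.97419117
 -0.53203477]
[-0.01685016  0.59324998 -0.65778242  1.64887387  0.40736231  1.04056406
  2.3401845 ]
[-0.33214968  0.47571262 -0.07960813  1.71264987  0.04463008  0.95499022
 -0.42874047]
[ 0.06832526  0.55304857 -0.62635776  1.6978963   0.37160753  1.01219911
  2.45435918]
[-3.33926622e-05  4.24191168e-01  5.27918564e-01  1.86916498e+00
 -2.64138750e-01  9.17573800e-01  6.51365030e-01]
[-0.48265888  0.84426496  1.35574744  1.88201805 -0.89663069  1.20760002
 -1.95277751]
```

View pics/box_side.png

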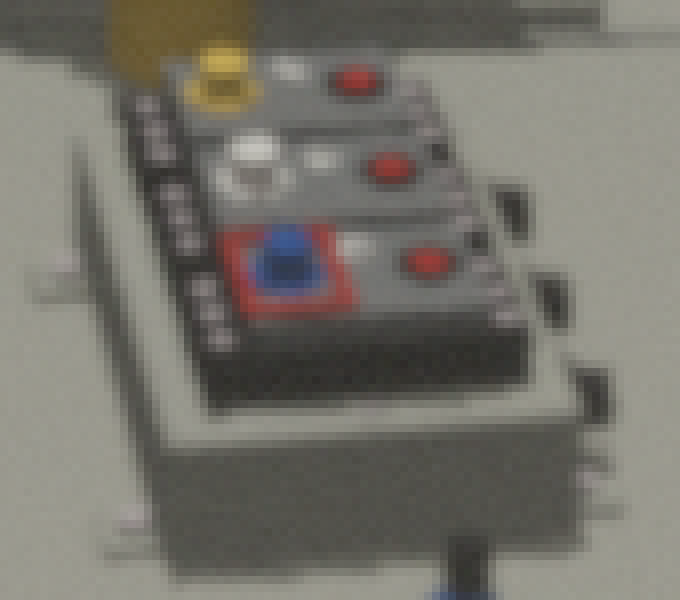

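Run:
```python
from h import *
from bench import viewer, manip
ct=viewer.get_calibration('top');cs=viewer.get_calibration('side')
for n,uv,tv in (('y',(272.5,146.6),[162.4,195.0]),('w',(276.4,158),[188.5,192.4]),('b',(280.7,169.5),[216.9,190])):
    print(n,plane(cs,uv,.106).round(4),plane(ct,tv,.106).round(4),tri([ray(cs,uv),ray(ct,tv)]).round(4))
print('can top',plane(ct,[95,197],.16))
```

```text
y [0.57   0.2684 0.106 ] [0.5731 0.2709 0.106 ] [0.5717 0.2714 0.1043]
w [0.5762 0.202  0.106 ] [0.5791 0.2099 0.106 ] [0.5783 0.211  0.1007]
b [0.5831 0.1394 0.106 ] [0.5847 0.1433 0.106 ] [0.5843 0.1437 0.1033]
can top [0.56519674 0.40546964 0.16      ]
```

Run:
```python
from h import *
from bench import viewer, manip, effector
effector.close(10)
print(manip.current_clock(), manip.current_finger_gap())
p=manip.current_tool_pos()
manip.servo_line([p[0],p[1],.30],vel=.15)
manip.move_pose([.54,.271,.26],[1,0,0,0]); print(manip.current_clock())
manip.servo_line([.571,.2715,.125],vel=.1)
print(manip.current_clock(),manip.current_tool_pos(),manip.current_tcp_rot(),manip.current_force())
for n in ("side","top","wrist"):
    print(n) ; c=viewer.get_calibration(n)
    if n=='wrist': print(c, proj(c,[.571,.2715,.106]), proj(c,manip.current_tool_pos()))
    im=viewer.get_image(n); cv2.imwrite(f"pics/{n}1.png",im[:,:,::-1])
```

```text
1.5833 0.000481528534126663
4.025
5.5583 [0.57135983 0.27182152 0.12581097] [ 9.99999789e-01  3.85203272e-05  5.63369764e-04 -3.21370204e-04] [-0.21553991  0.05793171  0.63397524]
side
top
wrist
{'vfov': 68.89920391490378, 'cx': 276.62939285105534, 'cy': 208.17513909735607, 'eye': array([0.57163644, 0.34496349, 0.28317303]), 'attitude': array([ 9.90469560e-01, -4.99384299e-04,  9.59960665e-04,  1.37727554e-01])} [275.1115861 244.0750571] [275.61527686 257.2904539 ]
```

Run:
```python
import cv2
a=cv2.imread('pics/side1.png')[100:210,220:340];b=cv2.imread('pics/wrist1.png')
cv2.imwrite('pics/side1z.png',cv2.resize(a,None,fx=5,fy=5,interpolation=2))
```

```text
(no output)
```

View pics/side1z.png

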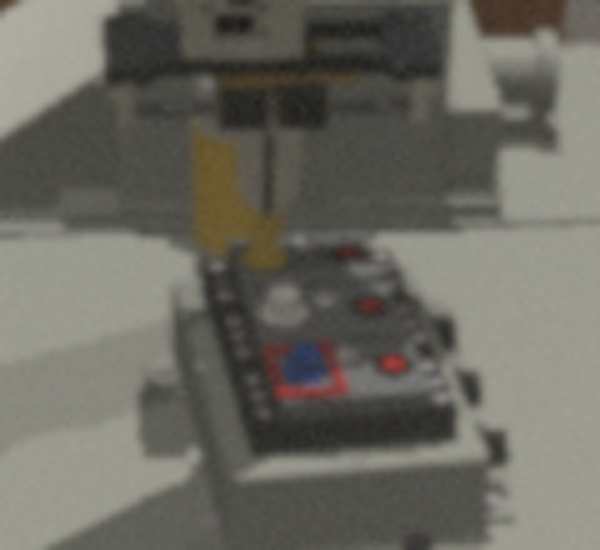

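View pics/wrist1.png

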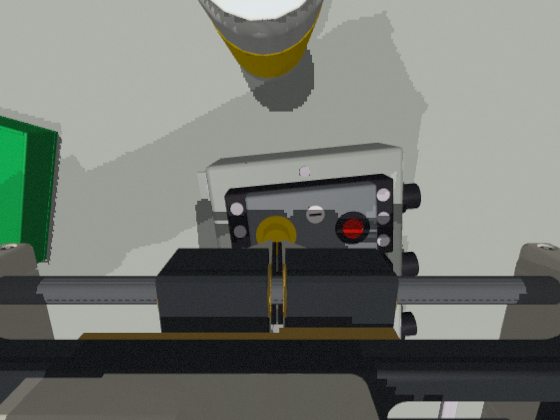

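The wrist view shows the yellow ring centred at about (276.5,236), directly under the closed fingers' seam at column 277. I'll check the rows, then press under force control.

```bash
cat > press.py <<'E'
from h import *
from bench import viewer, manip, effector
def F(): return float(manip.current_force()[2])
def press(xy, zstart, ztouch_min, depth, fmax, step=.001, fc=2.0, vel=.03, fstop=None):
    """descend until force > fc, then `depth` further (actual TCP); stop at fmax"""
    f0=F(); z=zstart; zc=None; log=[]
    while True:
        z-=step
        manip.servo_line([xy[0],xy[1],z],vel=vel)
        f=F()-f0; za=float(manip.current_tool_pos()[2]); log.append((round(z,4),round(za,4),round(f,2)))
        if zc is None and f>fc: zc=za+0.0
        if f>fmax: print('fmax');break
        if zc is not None and fstop and f>fstop: print('fstop');break
        if zc is not None and za<=zc-depth: print('depth');break
        if z<ztouch_min: print('floor');break
    print('t',manip.current_clock(),'contact',zc); print(log)
    return zc
E
python3 - <<'E'
from press import *
c=viewer.get_calibration('wrist')
print(proj(c,[.571,.2715,.093]),plane(c,[276.5,236],.093))
zc=press([.571,.2715],.110,.094,.0085,13,vel=.03)
manip.sleep(.1)
print(manip.current_tool_pos(),manip.current_force())
E
```

```text
[275.26201462 236.49151249] [0.57182078 0.27184636 0.093     ]
depth
t 9.8917 contact 0.10423605669943839
[(0.109, 0.1089, -0.02), (0.108, 0.1081, -0.64), (0.107, 0.1069, -0.38), (0.106, 0.1059, -0.2), (0.105, 0.1051, 0.95), (0.104, 0.1042, 2.77), (0.103, 0.1031, 3.39), (0.102, 0.102, 2.48), (0.101, 0.1009, 2.96), (0.1, 0.0999, 2.73), (0.099, 0.0989, 2.67), (0.098, 0.0979, 2.85), (0.097, 0.097, 2.22), (0.096, 0.0964, 5.92), (0.095, 0.0956, 6.93)]
[0.57114797 0.27161071 0.09569043] [-0.50933762 -0.86852121  7.50651834]
```

The force rose from a steady 2.7 N to 7 N at z=0.0957, which means the plunger is at the bottom. Next I'll lift off, check yellow and hover over white.

Run:
```python
from press import *
manip.servo_line([.571,.2715,.135],vel=.08)
manip.servo_line([.5775,.208,.130],vel=.1)
print(manip.current_clock(),manip.current_tool_pos(),manip.current_force())
c=viewer.get_calibration('wrist'); im=viewer.get_image('wrist'); cv2.imwrite('pics/wrist2.png',im[:,:,::-1])
print(proj(c,[.5775,.208,.093]),proj(c,[.571,.2715,.096]))
```

```text
11.4333 [0.57753631 0.20850718 0.13018368] [ 0.80211312  0.38802089 -0.63885606]
[275.72044402 234.58686955] [264.92047576 138.82299327]
```

View pics/wrist2.png

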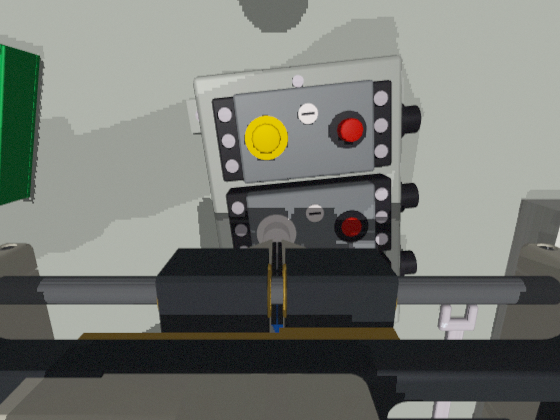

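Yellow now sits low in its ring at (266,138) and its red stop stands up. The white ring is at about (277,234), against a prediction of (275.7,234.6), so it's aligned. Pressing white.

Run:
```python
from press import *
press([.578,.208],.109,.094,.0085,13,vel=.03)
manip.sleep(.1)
print(manip.current_tool_pos(),manip.current_force())
manip.servo_line([.578,.208,.135],vel=.08)
manip.servo_line([.5775,.150,.20],vel=.15)
print(manip.current_clock())
c=viewer.get_calibration('wrist'); im=viewer.get_image('wrist'); cv2.imwrite('pics/wrist3.png',im[:,:,::-1])
```

```text
depth
t 15.3667 contact 0.10514420855663865
[(0.108, 0.1081, 0.22), (0.107, 0.1071, 0.19), (0.106, 0.106, 0.51), (0.105, 0.1051, 2.3), (0.104, 0.1042, 3.38), (0.103, 0.103, 3.15), (0.102, 0.1019, 3.57), (0.101, 0.1009, 2.25), (0.1, 0.0999, 2.95), (0.099, 0.0989, 1.48), (0.098, 0.0979, 2.75), (0.097, 0.0969, 2.41), (0.096, 0.0963, 5.53)]
[0.578055   0.20804532 0.09635038] [-1.37267879 -0.53862772  6.31837777]
16.8417
```

View pics/wrist3.png

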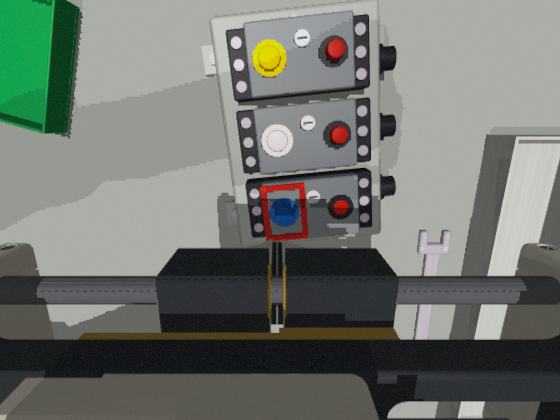

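White at (277,140) is now flush with its stop raised, yellow at (269,58) is still in, and blue is untouched. On to the green button.

Run:
```python
from press import *
manip.servo_line([.499,-.29,.20],vel=.2)
def snap(name):
    c=viewer.get_calibration('wrist'); im=viewer.get_image('wrist'); cv2.imwrite(name,im[:,:,::-1])
    for b in blobs(im,'green',(150,20,420,250),50)[:3]: print(b,plane(c,b[1],.045).round(4))
snap('pics/wrist4.png')
manip.servo_line([.499,-.253,.075],vel=.12)
snap('pics/wrist5.png')
print(manip.current_clock(),manip.current_tool_pos(),manip.current_force())
```

```text
(399, [276.5, 158.49], [266, 147, 22, 24]) [ 0.5   -0.252  0.045]
(772, [275.88, 229.15], [258, 215, 36, 28]) [ 0.4997 -0.248   0.045 ]
(91, [380.49, 145.15], [376, 140, 10, 11]) [ 0.563  -0.1944  0.045 ]
20.6083 [ 0.49962521 -0.25364486  0.07582425] [-0.07284305 -0.70179816  0.51934992]
```

View pics/wrist4.png

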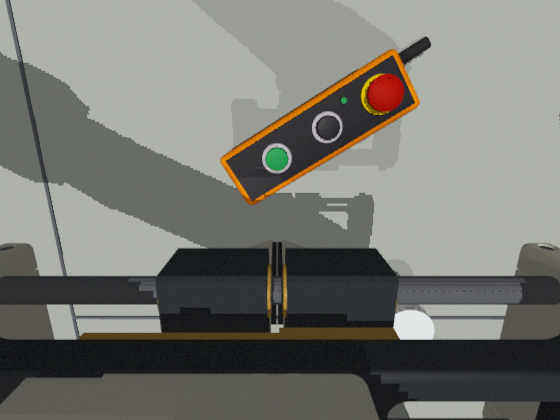

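View pics/wrist5.png

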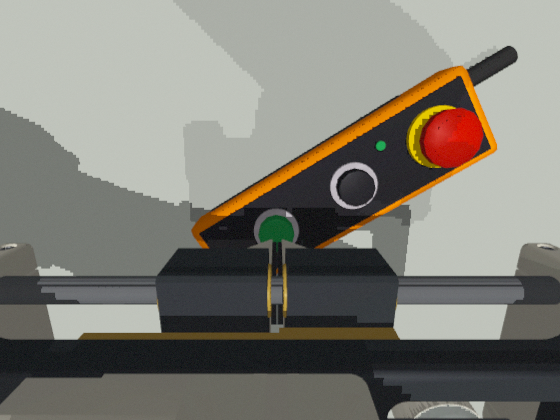

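Wrist and top views agree on green at (0.500,-0.252). Black is well clear of the fingers.

Run:
```python
from press import *
press([.4998,-.252],.049,.0385,.0047,9,fc=1.6,fstop=7.0,vel=.03)
manip.sleep(.1)
print(manip.current_tool_pos(),manip.current_force())
manip.servo_line([.4998,-.252,.10],vel=.08)
manip.servo_line([.499,-.29,.20],vel=.2)
c=viewer.get_calibration('wrist'); im=viewer.get_image('wrist'); cv2.imwrite('pics/wrist6.png',im[:,:,::-1])
for b in blobs(im,'green',(150,20,420,250),50)[:3]: print(b,plane(c,b[1],.045).round(4))
for n in ("side","top"): cv2.imwrite(f"pics/{n}6.png",viewer.get_image(n)[:,:,::-1])
print(manip.current_clock(),manip.current_force())
```

```text
depth
t 23.6583 contact 0.04517051183033148
[(0.048, 0.0482, 0.38), (0.047, 0.0471, -0.75), (0.046, 0.046, -0.07), (0.045, 0.0452, 2.32), (0.044, 0.0441, 2.68), (0.043, 0.0431, 3.4), (0.042, 0.0422, 4.62), (0.041, 0.0412, 5.25), (0.04, 0.0403, 6.33)]
[ 0.49996646 -0.2520637   0.04032889] [-1.96660785  0.77827247  7.89614478]
(409, [277.79, 158.69], [267, 148, 23, 23]) [ 0.5    -0.2521  0.045 ]
25.4917 [1.06503197 0.68933962 0.31041097]
```

View pics/wrist6.png

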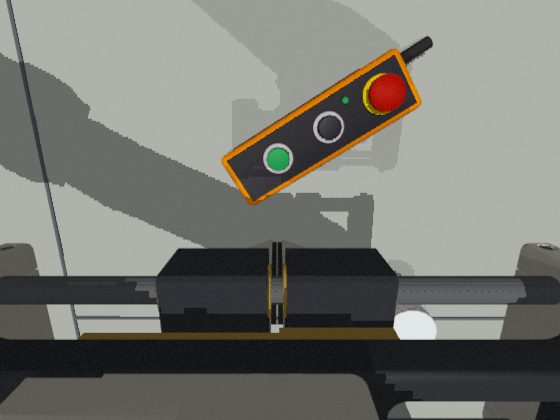

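View pics/side6.png

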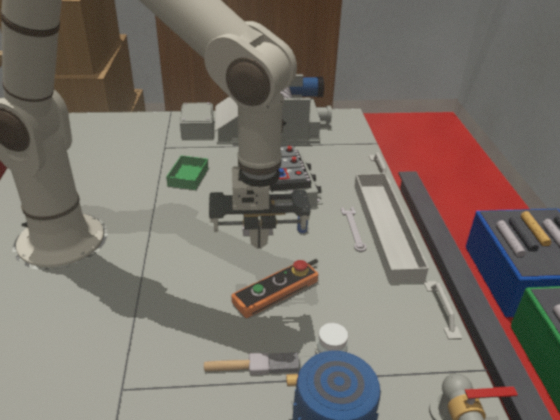

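View pics/top6.png

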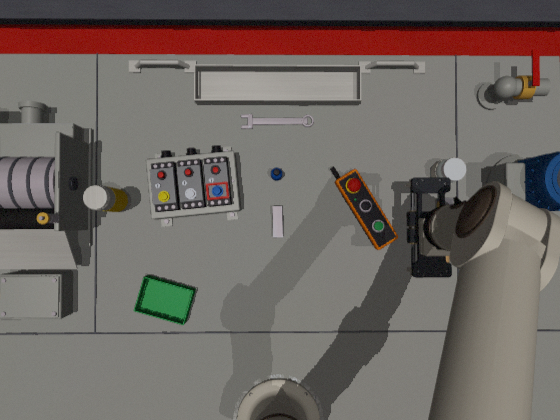

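Green popped back up at the same place, (0.500,-0.252), and the pendant and bystanders look unmoved. Handing in.

Run:
```python
from press import *
manip.sleep(.3); print(manip.current_tool_pos(),manip.current_force(),manip.current_clock())
manip.hand_in(); print(manip.current_clock())
```

```text
[ 0.4988745  -0.28980846  0.19957811] [ 1.45259221 -0.62053051 -0.83018337] 25.7917
the job is handed in; nothing more can be done
the job is handed in; nothing more can be done
```

I pressed yellow, then white, then tapped green with the closed fingertips, and handed the job in at about 26 s of the 51 s allowed. `hand_in()` gives no verdict, so this rests on my own checks.

| Control | Travel from contact | Force when stopped | Sign that it worked |
|---|---|---|---|
| Yellow | about 8.6 mm | about 7.5 N | Force jumped from about 2.7 N at the bottom of travel; cap low in its ring |
| White | about 8.8 mm | about 6.3 N | Same force jump; cap flush in its ring |
| Green | about 4.8 mm | up to 7.9 N | Sprang back up |

- **Other controls:** after the presses, the wrist and top views showed yellow and white in with their stops raised. The blue plunger and the pendant's black and red buttons were untouched.
- **Pendant and bystanders:** green measured at (0.500, -0.252) both before and after the tap, so the pendant did not move measurably. By eye, the other objects had not moved either, though I did not measure each one.
- **At hand-in:** the fingers were clear of everything at z = 0.20 m.
- **Disagreement between cameras:** the side view put the green button about 6 mm and the white plunger about 8 mm from the top view in y. I used the top view for green and stayed within 2 mm of it for white. Close-up wrist pictures agreed with my targets to within about 1 mm.

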